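Shift the round-bottomed refill flasks home into their dished cups

ROBOT

A 6-joint arm with a two-finger parallel gripper is mounted at the origin on the work surface. World frame = base frame: x ahead of the robot, y to its left, z up, the work surface at z = 0. Lengths are in m, angles in rad, forces in N, time in s.
With the tool pointing down it reaches from about 0.225 to 0.875 m from the base axis. Payload 3.4 kg.
Tool frame: the origin (TCP) lies between the finger pads; the fingertips stand 8 mm ahead of it and the grasp point (between the pads) lies 11 mm behind it; z points along the fingers, y is the line along which they close (so a half turn about z gives the same grasp; the last joint's range is limited). The gripper opens to 85 mm and grips with 20 to 120 N. Pads are 22 mm wide; open, the fingers measure 114 mm over their backs; the gripper's body (76 mm by 85 mm) begins 54 mm behind the grasp point. The pads swing forward as they close: fully open they stand 13 mm farther back than shut.
Start: joints at [-1.34, 0.276, 1.505, -0, 1.361, -0.121], TCP at [0.198, -0.54, 0.239] pointing down, gripper open.
Joint ranges: [-2.89, 2.89], [-0.75, 2.08], [0.22, 2.7], [-1.18, 4.32], [0.11, 2.71], [-2.7, 2.7]. Speed limits (rad/s): [2.57, 2.57, 3.14, 3.14, 3.14, 3.14].

INTERFACE

Orientations are given as a unit quaternion [w, x, y, z].
In Python, from rig import manip, optics, finder gives the robot as it stands.
- The arm moves only by the tool servo_tool, never from a script. Its argument "increments" is a list of rows, each a list of 7 numbers: the shift along the tool's x, y, z in cm, then the turn, a rotation vector about the tool's x, y, z in degrees, then the closure, from -1 (fully open) to 1 (shut). In form: [[x, y, z, rx, ry, rz, gripper], ...]. A call has exactly 5 rows; each row shifts and turns the commanded pose from where the row before left it, along the tool's axes as they then stand; what a row does not reach is not made up. A row lasts 1/10 s, in which the tool goes at most 50 mm and 8.59 degrees, less where a joint would pass 70% of its speed; a pose out of reach is approached as far as the arm can. A call is refused whole if a number of a shift passes 5 or a number of a turn 8.59, either way. A call with a gripper value outside its range is refused whole. The fingers move at their own pace and stop on an object; "squeeze" is the grip in N (left out, the last holds). Time passes only in rows, so rows that do not move let the fingers close, or fill a call up. It gives the time, the measured TCP pose, the force, the opening and the grip force at its end, in the units of the state.
- manip.get_state(): the state, without advancing time (a new reading comes with each control period).
- optics.get_image(name): name is "scene" or "top" or "wrist"; returns the picture (480x640x3 uint8, red, green, blue); there is no depth.
- optics.get_calibration(name): a dict with "fov_y" (degrees; the focal length in pixels is half the picture's height over the tangent of half this angle, whatever the lens; pixels are square), "cx", "cy" (the principal point, pixels), "dist_coeffs" ([k1, k2, p1, p2, k3] as OpenCV has them; the pictures are not rectified), "world_to_cam" (4x4, takes a point from world to camera coordinates). Camera axes: x right, y down, z forward; pixel columns grow to the right and rows downward; lengths in m; the calibration is good to about 2 mm. A picture is of the moment at which its call begins: read the wrist's pose just before it. get_calibration takes no time and is no camera call; for the wrist camera it gives the pose at the moment of the call.
- manip.sign_off(): hands the job in; it is judged then, once.
Trained networks look in the newest picture that a camera, given by its name, has taken for a name from the list of things; names that differ only in an ending like _2 or _b are one class to them, and where a whole thing is asked for, a point or a joint stands for the part that bears it (a point fixed in the world has none). Each returns a list of dicts, best first, with "p" (0 to 1); they miss things now and then, are a little off and sometimes report something else, mostly with a low value. They report only what shows in the picture. A call takes as long as a camera call. They do not tell look-alikes from the thing itself.
- finder.silhouettes(label, camera): "region" (480x640 bool, what is visible of it) and "box" ([centre column, centre row, width, height] in pixels, round what is visible of it).
- finder.tip_of(label, camera): "at" ([column, row] in pixels: a listed point, or the origin of a listed thing).
The state is a dict: "clock": time; "qpos": joint angles; "qd": joint speeds; "effort": joint torques, N m; "position": TCP position; "ee_rot": TCP orientation; "contact_force": force on the tool from outside, world axes, zero at the start; "moment": the same for the moment, N m; "width": finger opening in m; "gripper_force": force on a finger pad.
Only numpy, scipy, OpenCV 4.12 (cv2) and the standard library are available. Lean on these libraries where they do the work, as an engineer would, in place of code of your own. Each camera call takes 0.05 s, during which the arm holds its last target. There are 200 camera calls.

TASK

The round-bottomed refill flasks in the cleaning caddy stand in cups one size too big: put the small flask into the small cup, the middle flask into the middle cup, and the large flask from the worktop into the large cup, so that each stands upright and fully home in the dished cup of its own size. Set them down gently rather than dropping them, never tip them over, and leave the roll of wipes, the spray bottle and the tub where they are.

Things in the scene. Friction and masses are not known exactly. Their poses are not given: they have to be found in the camera images.
- flask_l_mid (a point): Large refill flask: amber, 80 mm wide, 145 tall, ~400 g. On top a black cap 36 wide, 33 high, alike on all; the shoulder begins 36 below the top. Domed bottom: tapers over its lowest 36 to a flat foot 36 wide. Point: on its axis half-way up, 72.5 above the foot, 56.0 below the cap's middle. z: axis, up. Starts on the worktop, left or right of the caddy.
- flask_m_mid (a point): Middle refill flask: amber, 68 mm wide, 125 tall, ~280 g. On top a black cap 36 wide, 33 high, alike on all; the shoulder begins 36 below the top. Domed bottom: tapers over its lowest 31 to a flat foot 31 wide. Point: on its axis half-way up, 62.5 above the foot, 46.0 below the cap's middle. z: axis, up. Starts loose in the large cup.
- flask_s_mid (a point): Small refill flask: amber, 56 mm wide, 105 tall, ~180 g. On top a black cap 36 wide, 33 high, alike on all; the shoulder begins 36 below the top. Domed bottom: tapers over its lowest 25 to a flat foot 25 wide. Point: on its axis half-way up, 52.5 above the foot, 36.0 below the cap's middle. z: axis, up. Starts loose in the middle cup.
- cup_l_seat (a point): Large dished cup, for the large flask: grey, fixed in the caddy, a conical dish 74 mm across inside at the rim, 26 deep; a flask let go a few mm off-centre slides to the middle (about 1 mm of play). Point: middle of the dish's flat floor, where the middle of the flask's foot rests when fully home; the rim is 26 above it. z up.
- cup_m_seat (a point): Middle dished cup, for the middle flask: grey, fixed in the caddy, a conical dish 63 mm across inside at the rim, 22 deep; a flask let go a few mm off-centre slides to the middle (about 1 mm of play). Point: middle of the dish's flat floor, where the middle of the flask's foot rests when fully home; the rim is 22 above it. z up.
- cup_s_seat (a point): Small dished cup, for the small flask: grey, fixed in the caddy, a conical dish 52 mm across inside at the rim, 18 deep; a flask let go a few mm off-centre slides to the middle (about 1 mm of play). Point: middle of the dish's flat floor, where the middle of the flask's foot rests when fully home; the rim is 18 above it. z up.
- caddy: White plastic tray fixed to the worktop, 130 mm (its x) by 330 mm (its y), side walls 45 mm and end walls 60 mm high. It carries the three cups in one row along its y axis, about 105 mm apart, in any order. Origin at the centre of its underside; the cup floors lie 13 mm above it.
- roll: Bystander: upright roll of wipes on a round stand, 250 mm tall, 90 mm in diameter (stand 100 mm), loose, beside one end of the caddy. Origin at the centre of its underside.
- spray: Bystander: trigger spray bottle, 244 mm tall, body 72 mm in diameter, its nozzle and trigger reaching 51 mm from its axis along its own -x, loose, beside the other end of the caddy. Origin at the centre of its underside.
- tub: Bystander: squat lidded tub, 88 mm in diameter, 82 mm tall, loose, on the worktop on the side of the caddy away from the large flask. Origin at the centre of its underside.
Mind the look-alikes: they are no part of the job. Leave any green or red look-alike of the part that bears flask_l_mid alone.

How it is judged:
By the outcome, as a careful person would: the job done as asked, in the order asked, and still so for the second after the job is handed in, with the robot touching nothing.
It also fails if it takes over 70 s, if anything falls off the work surface, if the arm or the gripper's body presses on something with over 40 N, if the wrist force passes 120 N, or if a joint passes its speed limit or range.

## Working session

There is one attempt and no reset: what is moved stays moved. The work goes in short steps, Python scripts to look and compute and a tool call to move; the robot and the scene stay as the last step left them, time stands still between calls to the robot, and variables do not carry over. Pictures are saved under pics/ and viewed, at most 10 in all, crops included, and the job is handed in when it is done.

Besides the shell and the picture viewer there is one more tool, called after ">>>" by a JSON object that holds its "api" and its "payload", one argument or row to a line. servo_tool: Moves the arm, as the interface text tells. Its arguments: {"type":"object","properties":{"increments":{"type":"array","items":{"type":"array","items":{"type":"number"}}},"squeeze":{"type":"number"}},"required":["increments"]}

```bash
ls; mkdir -p pics; cat > h.py <<'E'
import numpy as np, cv2
from rig import manip, optics, finder
def cam(n):
    c=optics.get_calibration(n); f=240/np.tan(np.radians(c["fov_y"])/2)
    K=np.array([[f,0,c["cx"]],[0,f,c["cy"]],[0,0,1]]); return K,np.array(c["dist_coeffs"]),np.array(c["world_to_cam"])
def ray(n,px,C=None):
    K,d,T=C or cam(n); u=cv2.undistortPoints(np.array([[px]],float),K,d)[0,0]
    R=T[:3,:3]; return -R.T@T[:3,3], R.T@np.array([u[0],u[1],1])
def atz(n,px,z,C=None):
    o,v=ray(n,px,C); return o+v*(z-o[2])/v[2]
def tri(rays):
    A=0;b=0
    for o,v in rays:
        v=v/np.linalg.norm(v);P=np.eye(3)-np.outer(v,v);A=A+P;b=b+P@o
    return np.linalg.solve(A,b)
def proj(n,p):
    K,d,T=cam(n); return cv2.projectPoints(np.array([p],float),T[:3,:3],T[:3,3],K,d)[0][0,0]
def save(n,f):
    im=optics.get_image(n); cv2.imwrite("pics/"+f,im[:,:,::-1]); return im
E
python3 - <<'E'
from h import *
np.set_printoptions(precision=3,suppress=True)
a=save("scene","s0.png");b=save("top","t0.png")
cv2.imwrite("pics/st.png",cv2.resize(np.hstack([a,b])[:,:,::-1],(800,300)))
for l in ["flask_l_mid","flask_m_mid","flask_s_mid","cup_l_seat","cup_m_seat","cup_s_seat","caddy","roll","spray","tub"]:
  for c in ["top","scene"]:
    print(l,c,[(np.round(t["at"]),round(t["p"],2), atz(c,t["at"],{"flask_l_mid":.0725,"flask_m_mid":.0755,"flask_s_mid":.0655}.get(l,.013 if 'cup' in l else 0))) for t in finder.tip_of(l,c)[:5]])
s=manip.get_state();print(s)
for c in("top","scene"):print(cam(c)[2])
E
```

```text
pics
flask_l_mid top [(array([502., 258.]), 0.69, array([ 0.499, -0.411,  0.073])), (array([456., 205.]), 0.65, array([ 0.618, -0.316,  0.073])), (array([506., 202.]), 0.57, array([ 0.622, -0.43 ,  0.073]))]
flask_l_mid scene [(array([138., 201.]), 0.94, array([ 0.629, -0.417,  0.073])), (array([180., 216.]), 0.79, array([ 0.619, -0.309,  0.073])), (array([175., 163.]), 0.68, array([ 0.495, -0.418,  0.073]))]
flask_m_mid top [(array([305., 218.]), 0.62, array([0.595, 0.013, 0.075]))]
flask_m_mid scene [(array([322., 268.]), 0.72, array([0.596, 0.023, 0.076]))]
flask_s_mid top []
flask_s_mid scene [(array([275., 240.]), 0.67, array([ 0.575, -0.097,  0.066]))]
cup_l_seat top [(array([307., 225.]), 0.76, array([0.588, 0.01 , 0.013]))]
cup_l_seat scene []
cup_m_seat top [(array([350., 228.]), 0.54, array([ 0.579, -0.088,  0.013]))]
cup_m_seat scene [(array([278., 256.]), 0.66, array([ 0.576, -0.092,  0.013]))]
cup_s_seat top [(array([259., 216.]), 0.83, array([0.613, 0.116, 0.013]))]
cup_s_seat scene [(array([361., 306.]), 0.66, array([0.604, 0.116, 0.013]))]
caddy top [(array([354., 230
[... 662 characters left out ...]

{'clock': 1.1, 'qpos': array([-1.34 ,  0.276,  1.505,  0.   ,  1.361, -0.121]), 'qd': array([-0.001, -0.   , -0.001, -0.   ,  0.002, -0.002]), 'effort': array([ -0.002, -41.668, -24.61 ,  -0.   ,   0.   ,  -0.   ]), 'position': array([ 0.198, -0.54 ,  0.239]), 'ee_rot': array([0.   , 0.985, 0.175, 0.   ]), 'contact_force': array([0.999, 0.915, 0.452]), 'moment': array([ 0.002,  0.01 , -0.034]), 'gripper_force': 0.0, 'width': 0.08546812540501218}
[[-0.027 -1.     0.013  0.001]
 [-0.994  0.026 -0.106  0.551]
 [ 0.105 -0.016 -0.994  1.28 ]
 [ 0.     0.     0.     1.   ]]
[[-0.46   0.888  0.012  0.261]
 [ 0.714  0.377 -0.59  -0.325]
 [-0.528 -0.263 -0.807  1.245]
 [ 0.     0.     0.     1.   ]]
```

View pics/t0.png

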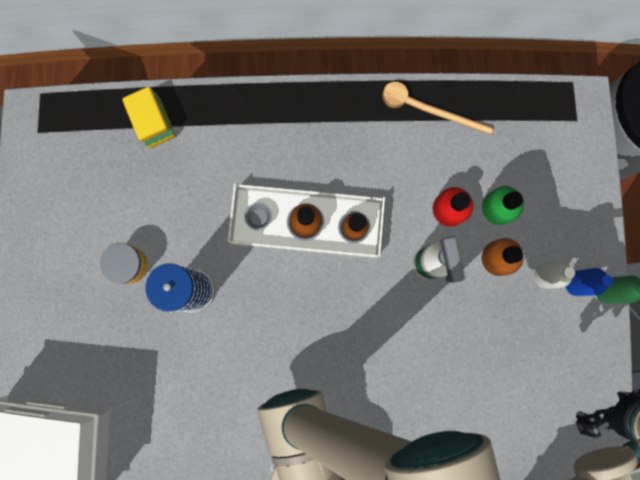

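View pics/s0.png

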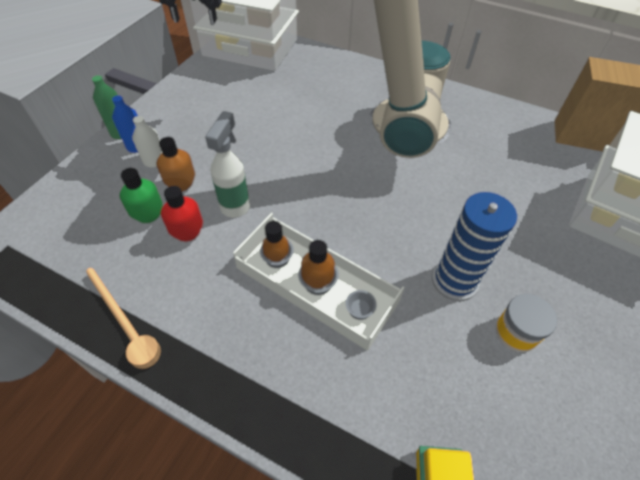

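The top view shows the caddy with the empty small cup at (259,216), the middle flask at (305,218) and the small flask at (355,225). The spray is at (440,260), the roll at (175,288) and the tub at (122,263).

Candidates for the large flask in the top view:
- Amber at (502,258)
- Red at (453,206)
- Green at (503,204)

I choose the amber one. For the small flask I choose the smaller amber one at (355,225), and for the middle flask the one at (305,218).

```bash
python3 - <<'E'
from h import *
b=cv2.imread("pics/t0.png");a=cv2.imread("pics/s0.png")
f=lambda x:cv2.resize(x,(400,400),interpolation=cv2.INTER_CUBIC)
cv2.imwrite("pics/crop.png",np.hstack([f(b[170:300,400:530]),f(b[160:280,270:390])]))
print(cam("wrist"))
E
```

```text
(array([[347.91326742,   0.        , 330.12968707],
       [  0.        , 347.91326742, 238.63880121],
       [  0.        ,   0.        ,   1.        ]]), array([0.00039467, 0.        , 0.        , 0.        , 0.        ]), array([[ 3.44048093e-01, -9.38951989e-01, -2.69495314e-04,
        -5.74888621e-01],
       [-9.02178844e-01, -3.30653293e-01,  2.77022985e-01,
        -3.71299361e-02],
       [-2.60200392e-01, -9.50660967e-02, -9.60863254e-01,
         3.79119370e-01],
       [ 0.00000000e+00,  0.00000000e+00,  0.00000000e+00,
         1.00000000e+00]]))
```

View pics/crop.png

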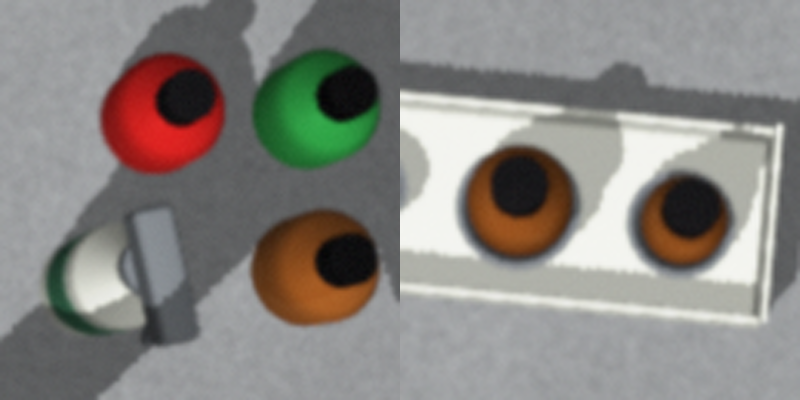

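>>> {"api": "servo_tool", "payload": {
  "increments": [
    [0,0,-3.5,0,0,0,-1],
    [0,0,-3.5,0,0,0,-1],
    [0,0,-3.5,0,0,0,-1],
    [0,0,-3.5,0,0,0,-1],
    [3.9,-2.25,0,0,0,0,-1]
  ]
}}

```text
clock: 1.6
position: [0.2255, -0.5104, 0.3838]
ee_rot: [0.006, 0.985, 0.172, -0.001]
contact_force: [0.8, 1.3, 0.2]
width: 0.0854
gripper_force: 0.0
```

>>> {"api": "servo_tool", "payload": {
  "increments": [
    [3.9,-2.25,0,0,0,0,-1],
    [3.9,-2.25,0,0,0,0,-1],
    [3.9,-2.25,0,0,0,0,-1],
    [3.9,-2.25,0,0,0,0,-1],
    [3.9,-2.25,0,0,0,0,-1]
  ]
}}

```text
clock: 2.1
position: [0.3721, -0.3309, 0.3795]
ee_rot: [0.0, 0.985, 0.175, 0.0]
contact_force: [0.7, 0.3, 0.4]
width: 0.0855
gripper_force: 0.0
```

>>> {"api": "servo_tool", "payload": {
  "increments": [
    [3.9,-2.25,0,0,0,0,-1],
    [3.9,-2.25,0,0,0,0,-1],
    [3.9,-2.25,0,0,0,0,-1],
    [3.9,-2.25,0,0,0,0,-1],
    [3.9,-2.25,0,0,0,0,-1]
  ]
}}

```text
clock: 2.6
position: [0.5165, -0.158, 0.3795]
ee_rot: [0.0, 0.985, 0.175, 0.0]
contact_force: [1.2, -0.8, -0.1]
width: 0.0858
gripper_force: 0.0
```

The crop confirms it: the amber flask beside the spray is the large one. Red and green stand behind it. In the caddy, the left flask (bigger) is the middle one and the right flask is the small one.

>>> {"api": "servo_tool", "payload": {
  "increments": [
    [3.9,-2.1,0,0,0,-8.5,-1],
    [3.4,-0.8,0,0,0,-8.5,-1],
    [0,0,0,0,0,-8.5,-1],
    [0,0,0,0,0,-8.5,-1],
    [0,0,0,0,0,-8.5,-1]
  ]
}}

```text
clock: 3.1
position: [0.5712, -0.1026, 0.379]
ee_rot: [-0.0, 0.852, 0.523, -0.0]
contact_force: [-0.1, -0.1, 0.2]
width: 0.0854
gripper_force: 0.0
```

>>> {"api": "servo_tool", "payload": {
  "increments": [
    [0,0,0,0,0,-8.5,-1],
    [0,0,0,0,0,-8.5,-1],
    [0,0,0,0,0,0,-1],
    [0,0,0,0,0,0,-1],
    [0,0,0,0,0,0,-1]
  ]
}}

```text
clock: 3.6
position: [0.5709, -0.1032, 0.3793]
ee_rot: [0.0, 0.769, 0.64, -0.0]
contact_force: [0.7, 0.2, -0.5]
width: 0.0855
gripper_force: 0.0
```

```bash
cat >> h.py <<'E'
from scipy.spatial.transform import Rotation as Ro
def need(p,yaw=None,t=None):
    "shift (cm) in tool axes to world p; turn about tool z"
    s=manip.get_state();q=s["ee_rot"];R=Ro.from_quat([*q[1:],q[0]]).as_matrix()
    o=R.T@(np.array(p)-s["position"])*100
    print("need cm",o.round(2),"tool y angle",np.degrees(np.arctan2(R[1,1],R[0,1])).round(1),"tilt",(R[:2,2]).round(3))
def wpt(labels,z):
    C=cam("wrist"); im=optics.get_image("wrist")
    for l in labels:
        print(l,[(np.round(t["at"]),round(t["p"],2),atz("wrist",t["at"],z[l],C).round(4)) for t in finder.tip_of(l,"wrist")[:4]])
    return im,C
Z={"flask_l_mid":.0725,"flask_m_mid":.0755,"flask_s_mid":.0655,"cup_l_seat":.013,"cup_m_seat":.013,"cup_s_seat":.013}
E
python3 - <<'E'
from h import *
im,C=wpt(["flask_m_mid","flask_s_mid","cup_l_seat","cup_m_seat","cup_s_seat"],Z)
cv2.imwrite("pics/w1.png",im[:,:,::-1])
need([.577,-.09,.2])
# dark cap blobs
m=(im.max(2)<45).astype(np.uint8);n,_,st,ce=cv2.connectedComponentsWithStats(m)
for i in range(1,n):
    if st[i,4]>300:print(st[i],ce[i].round(1),[atz("wrist",ce[i],z,C).round(4) for z in(.118,.138)])
print(manip.get_state()["position"])
E
```

```text
flask_m_mid [(array([332.,  97.]), 0.84, array([0.5934, 0.0114, 0.0755]))]
flask_s_mid [(array([335., 187.]), 0.76, array([ 0.5782, -0.0944,  0.0655])), (array([303., 294.]), 0.72, array([ 0.5069, -0.2344,  0.0655]))]
cup_l_seat []
cup_m_seat []
cup_s_seat [(array([327.,  14.]), 0.61, array([0.6059, 0.1154, 0.013 ]))]
need cm [ 1.41  0.36 17.93] tool y angle -10.4 tilt [ 0. -0.]
[ 503    0   77  114 4228] [544.2  41.8] [array([0.8142, 0.0188, 0.118 ]), array([0.8025, 0.0161, 0.138 ])]
[508  81  54  43 595] [536.9 104.4] [array([ 0.8057, -0.0404,  0.118 ]), array([ 0.7945, -0.0401,  0.138 ])]
[556 115  22  43 367] [569.6 137.3] [array([ 0.8402, -0.081 ,  0.118 ]), array([ 0.8272, -0.0787,  0.138 ])]
[    0   282   640   198 62366] [338.1 415.1] [array([ 0.526 , -0.3995,  0.118 ]), array([ 0.5289, -0.3811,  0.138 ])]
[380 338  29  37 818] [393.7 356.2] [array([ 0.6145, -0.32  ,  0.118 ]), array([ 0.6129, -0.3056,  0.138 ])]
[ 0.57093633 -0.10318231  0.37931345]
```

View pics/w1.png

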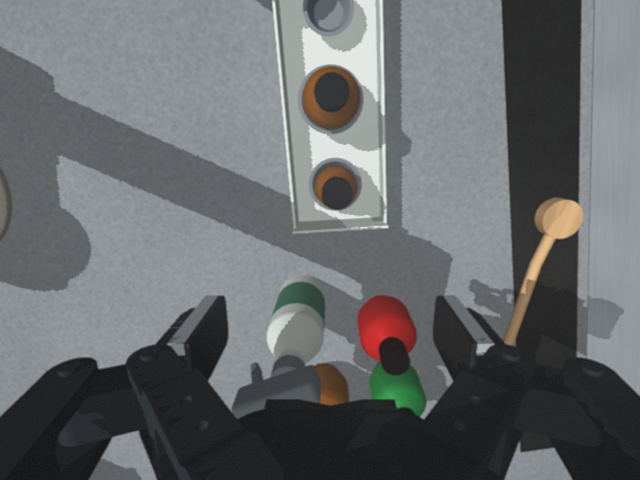

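The wrist view shows the small flask at (335,187), the middle flask at (331,97) and the empty small cup at (327,12), all upright.

```bash
python3 - <<'E'
from h import *
im=cv2.imread("pics/w1.png");C=cam("wrist")
for (x,y),z in [((337,192),.118),((331,90),.138)]:
    c=im[y-28:y+28,x-28:x+28]
    for th in(50,60,70):
        m=(c.max(2)<th).astype(np.uint8);n,l,st,ce=cv2.connectedComponentsWithStats(m);i=l[28,28]
        print(th,st[i],(ce[i]+[x-28,y-28]).round(1),atz("wrist",ce[i]+[x-28,y-28],z-.012,C).round(4))
p=proj("wrist",[.578,-.094,.118]);print(p,proj("wrist",[.578,-.094,.085]))
need([.578,-.094,.094])
E
```

```text
50 [   0    0   56   56 3134] [336.5 191.5] [ 0.5789 -0.0948  0.106 ]
60 [ 14  14  29  31 696] [336.8 193.4] [ 0.5789 -0.097   0.106 ]
70 [ 13  13  31  32 772] [336.8 192.9] [ 0.5789 -0.0965  0.106 ]
50 [   0    0   56   56 3109] [330.5  89.3] [0.5915 0.0134 0.126 ]
60 [  12   11   34   39 1003] [331.6  91.8] [0.5922 0.0109 0.126 ]
70 [  12   11   34   39 1052] [331.5  91.8] [0.5922 0.0109 0.126 ]
[335.7913369  192.50963882] [335.37181642 188.50936013]
need cm [ 1.03  0.53 28.53] tool y angle -10.4 tilt [ 0. -0.]
```

>>> {"api": "servo_tool", "payload": {
  "increments": [
    [0.9,0.6,4,0,0,0,-1],
    [0,0,4.9,0,0,0,-1],
    [0,0,4.9,0,0,0,-1],
    [0,0,4.9,0,0,0,-1],
    [0,0,4,0,0,0,-1]
  ],
  "squeeze": 40
}}

```text
clock: 4.4
position: [0.5774, -0.0951, 0.1498]
ee_rot: [-0.001, 0.768, 0.64, -0.001]
contact_force: [0.1, -0.1, -1.0]
width: 0.0853
gripper_force: 0.0
```

>>> {"api": "servo_tool", "payload": {
  "increments": [
    [0,0,2.9,0,0,0,-1],
    [0,0,2,0,0,0,-1],
    [0,0,0.9,0,0,0,-1],
    [0,0,0,0,0,0,-1],
    [0,0,0,0,0,0,-1]
  ]
}}

```text
clock: 4.9
position: [0.5794, -0.0957, 0.0953]
ee_rot: [0.001, 0.768, 0.64, 0.001]
contact_force: [-0.2, -0.1, 0.8]
width: 0.0855
gripper_force: 0.0
```

>>> {"api": "servo_tool", "payload": {
  "increments": [
    [0,0,0,0,0,0,-0.3],
    [0,0,0,0,0,0,0],
    [0,0,0,0,0,0,0.2],
    [0,0,0,0,0,0,0.5],
    [0,0,0,0,0,0,1]
  ]
}}

```text
clock: 5.4
position: [0.579, -0.0956, 0.0952]
ee_rot: [0.001, 0.768, 0.64, 0.0]
contact_force: [0.1, 0.2, 4.6]
width: 0.0353
gripper_force: 39.7
```

>>> {"api": "servo_tool", "payload": {
  "increments": [
    [0,0,0,0,0,0,1],
    [0,0,0,0,0,0,1],
    [0,0,0,0,0,0,1],
    [0,0,0,0,0,0,1],
    [0,0,0,0,0,0,1]
  ]
}}

```text
clock: 5.9
position: [0.579, -0.0956, 0.0951]
ee_rot: [0.001, 0.768, 0.64, 0.0]
contact_force: [0.1, -0.9, 5.7]
width: 0.0349
gripper_force: 39.8
```

>>> {"api": "servo_tool", "payload": {
  "increments": [
    [0,0,-1,0,0,0,1],
    [0,0,-3,0,0,0,1],
    [0,0,-4.5,0,0,0,1],
    [0,0,-4.5,0,0,0,1],
    [0,0,-4,0,0,0,1]
  ]
}}

```text
clock: 6.4
position: [0.5781, -0.0953, 0.2663]
ee_rot: [0.0, 0.768, 0.64, -0.0]
contact_force: [-0.2, -0.5, -1.7]
width: 0.0351
gripper_force: 40.4
```

>>> {"api": "servo_tool", "payload": {
  "increments": [
    [1.5,0,-2,0,0,0,1],
    [3,0,0,0,0,0,1],
    [3,0,0,0,0,0,1],
    [2.5,0,0,0,0,0,1],
    [0,0,0,0,0,0,1]
  ]
}}

```text
clock: 6.9
position: [0.5962, 0.0062, 0.2839]
ee_rot: [-0.001, 0.767, 0.642, 0.0]
contact_force: [0.5, -1.4, -1.9]
width: 0.0351
gripper_force: 40.6
```

```bash
python3 - <<'E'
from h import *
im,C=wpt(["cup_s_seat","flask_s_mid"],Z)
cv2.imwrite("pics/w2.png",im[:,:,::-1])
need([.606,.1155,.1]);print(manip.get_state()["position"])
E
```

```text
cup_s_seat [(array([320., 100.]), 0.6, array([0.6029, 0.1176, 0.013 ]))]
flask_s_mid [(array([332., 280.]), 0.7, array([ 0.5822, -0.0719,  0.0655]))]
need cm [11.31 -1.02 18.38] tool y angle -10.3 tilt [-0.001 -0.001]
[0.59600968 0.00257704 0.28393814]
```

View pics/w2.png

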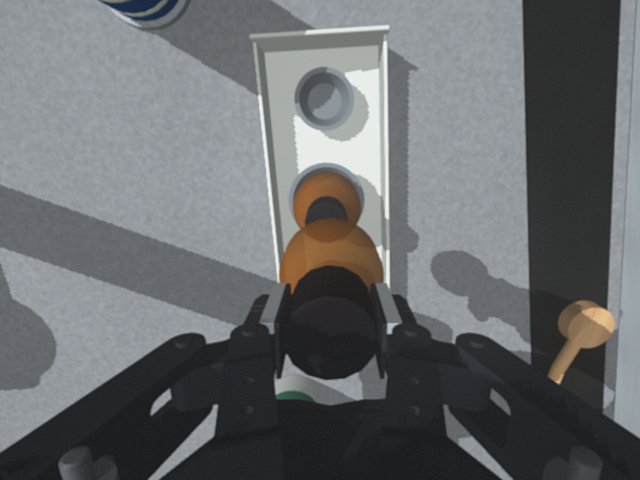

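The wrist view shows the held small flask upright. The small cup's rim is centred at (324,98).

```bash
python3 - <<'E'
from h import *
C=cam("wrist");print(atz("wrist",(324,98.5),.031,C),atz("wrist",(326,95),.013,C))
im=cv2.imread("pics/w2.png");g=cv2.cvtColor(im[55:145,280:370],cv2.COLOR_BGR2GRAY)
c=cv2.HoughCircles(cv2.GaussianBlur(g,(3,3),0),cv2.HOUGH_GRADIENT_ALT,1.5,5,param1=150,param2=.7,minRadius=15,maxRadius=36)
if c is not None:
  for x,y,r in c[0][:,:3]:print(x+280,y+55,r,atz("wrist",(x+280,y+55),.031,C))
need([.605,.116,.1])
E
```

```text
[0.60795998 0.11148898 0.031     ] [0.61076835 0.1164348  0.013     ]
325.0 100.0 28.470629 [0.60871501 0.10987133 0.031     ]
325.0 100.0 17.58984 [0.60871501 0.10987133 0.031     ]
need cm [11.34 -1.13 18.38] tool y angle -10.3 tilt [-0.001 -0.001]
```

>>> {"api": "servo_tool", "payload": {
  "increments": [
    [2,-0.2,0,0,0,0,1],
    [2,-0.2,0,0,0,0,1],
    [0,0,0,0,0,0,1],
    [0,0,0,0,0,0,1],
    [0,0,0,0,0,0,1]
  ]
}}

```text
clock: 7.55
position: [0.5995, 0.0417, 0.2842]
ee_rot: [0.0, 0.768, 0.64, -0.0]
contact_force: [0.7, -0.1, -1.8]
width: 0.0354
gripper_force: 40.6
```

```bash
cat >> h.py <<'E'
def rim(im,px,z,r=(15,45),w=50,C=None):
    x0,y0=int(px[0]-w),max(0,int(px[1]-w))
    g=cv2.cvtColor(np.ascontiguousarray(im[y0:y0+2*w,x0:x0+2*w]),cv2.COLOR_RGB2GRAY)
    c=cv2.HoughCircles(cv2.GaussianBlur(g,(3,3),0),cv2.HOUGH_GRADIENT_ALT,1.5,2,param1=150,param2=.6,minRadius=r[0],maxRadius=r[1])
    if c is not None:
        for x,y,q in c[0][:,:3]:print("circ",x+x0,y+y0,q.round(1),atz("wrist",(x+x0,y+y0),z,C).round(4))
E
python3 - <<'E'
from h import *
print(manip.get_state()["position"])
im,C=wpt(["cup_s_seat"],Z)
cv2.imwrite("pics/w3.png",im[:,:,::-1])
p=proj("wrist",[.607,.116,.031]);print(p,manip.get_state()["position"]);rim(im,p,.031,C=C)
cv2.imwrite("pics/w3c.png",cv2.resize(im[int(p[1])-50:int(p[1])+50,int(p[0])-50:int(p[0])+50,::-1],(600,600),interpolation=cv2.INTER_CUBIC))
E
```

```text
[0.59954371 0.04168725 0.28420687]
cup_s_seat [(array([326., 136.]), 0.79, array([0.6073, 0.1138, 0.013 ])), (array([329., 282.]), 0.5, array([ 0.5776, -0.0609,  0.013 ]))]
[325.48325417 133.86135166] [0.59962223 0.04193927 0.28424989]
circ 326.0 132.5 27.5 [0.6077 0.1169 0.031 ]
circ 344.0 140.0 29.3 [0.6253 0.1059 0.031 ]
circ 326.0 132.5 16.9 [0.6077 0.1169 0.031 ]
```

View pics/w3c.png

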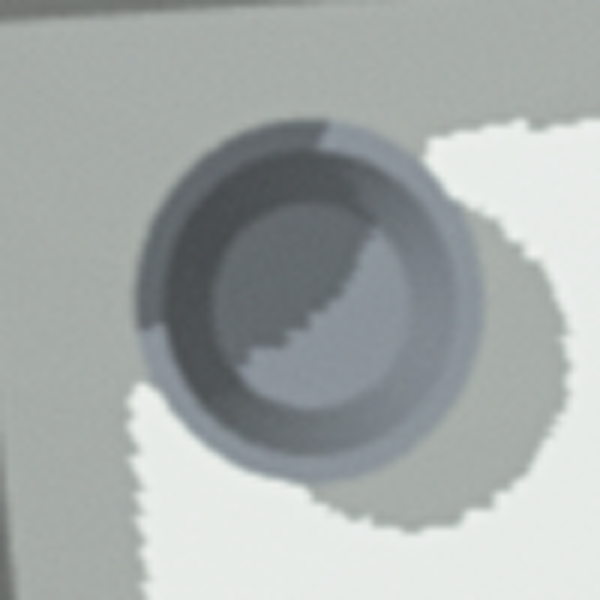

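The crop shows the small cup's rim and floor concentric, at wrist pixel (327,133), which is world (0.6085, 0.116).

>>> {"api": "servo_tool", "payload": {
  "increments": [
    [2.5,-0.2,0,0,0,0,1],
    [3,-0.2,0,0,0,0,1],
    [1.96,-0.04,0,0,0,0,1],
    [0,0,3,0,0,0,1],
    [0,0,4,0,0,0,1]
  ]
}}

```text
clock: 8.15
position: [0.6108, 0.1175, 0.216]
ee_rot: [0.002, 0.768, 0.641, 0.003]
contact_force: [1.3, 0.7, -2.5]
width: 0.0353
gripper_force: 40.6
```

>>> {"api": "servo_tool", "payload": {
  "increments": [
    [0,0,4,0,0,0,1],
    [0,0,3,0,0,0,1],
    [0,0,2,0,0,0,1],
    [0,0,0,0,0,0,1],
    [0,0,0,0,0,0,1]
  ]
}}

```text
clock: 8.65
position: [0.6092, 0.1167, 0.1246]
ee_rot: [0.0, 0.768, 0.64, -0.0]
contact_force: [0.2, 0.1, -2.0]
width: 0.0354
gripper_force: 40.4
```

>>> {"api": "servo_tool", "payload": {
  "increments": [
    [0,0,0.6,0,0,0,1],
    [0,0,0.5,0,0,0,1],
    [0,0,0.5,0,0,0,1],
    [0,0,0.4,0,0,0,1],
    [0,0,0,0,0,0,1]
  ]
}}

```text
clock: 9.15
position: [0.6082, 0.1172, 0.1036]
ee_rot: [-0.0, 0.768, 0.641, -0.001]
contact_force: [-0.1, -0.1, -2.7]
width: 0.0349
gripper_force: 40.5
```

>>> {"api": "servo_tool", "payload": {
  "increments": [
    [0,0,0.2,0,0,0,1],
    [0,0,0.2,0,0,0,1],
    [0,0,0.2,0,0,0,1],
    [0,0,0,0,0,0,1],
    [0,0,0,0,0,0,1]
  ]
}}

```text
clock: 9.65
position: [0.6087, 0.1172, 0.0982]
ee_rot: [0.0, 0.768, 0.64, -0.0]
contact_force: [-1.1, 0.7, -1.7]
width: 0.0347
gripper_force: 40.5
```

>>> {"api": "servo_tool", "payload": {
  "increments": [
    [0,0,0.1,0,0,0,1],
    [0,0,0.1,0,0,0,1],
    [0,0,0,0,0,0,1],
    [0,0,0,0,0,0,1],
    [0,0,0,0,0,0,1]
  ]
}}

```text
clock: 10.15
position: [0.6088, 0.1172, 0.0963]
ee_rot: [0.0, 0.768, 0.64, -0.0]
contact_force: [0.3, -0.0, -1.4]
width: 0.0349
gripper_force: 40.5
```

>>> {"api": "servo_tool", "payload": {
  "increments": [
    [0,0,0.05,0,0,0,1],
    [0,0,0.05,0,0,0,1],
    [0,0,0.05,0,0,0,1],
    [0,0,0,0,0,0,1],
    [0,0,0,0,0,0,1]
  ]
}}

```text
clock: 10.65
position: [0.6088, 0.1172, 0.0952]
ee_rot: [0.0, 0.768, 0.64, 0.0]
contact_force: [-1.3, 0.0, 2.8]
width: 0.0353
gripper_force: 41.0
```

>>> {"api": "servo_tool", "payload": {
  "increments": [
    [0,0,0.05,0,0,0,1],
    [0,0,0.05,0,0,0,1],
    [0,0,0,0,0,0,1],
    [0,0,0,0,0,0,1],
    [0,0,0,0,0,0,1]
  ]
}}

```text
clock: 11.15
position: [0.6089, 0.1173, 0.0951]
ee_rot: [0.0, 0.768, 0.641, 0.0]
contact_force: [-2.6, 0.4, 7.3]
width: 0.0349
gripper_force: 41.6
```

>>> {"api": "servo_tool", "payload": {
  "increments": [
    [0,0,0,0,0,0,0.2],
    [0,0,0,0,0,0,-0.2],
    [0,0,0,0,0,0,-1],
    [0,0,0,0,0,0,-1],
    [0,0,0,0,0,0,-1]
  ]
}}

```text
clock: 11.65
position: [0.6087, 0.1172, 0.0934]
ee_rot: [-0.0, 0.768, 0.64, -0.0]
contact_force: [0.6, 0.0, -0.2]
width: 0.0854
gripper_force: 0.0
```

>>> {"api": "servo_tool", "payload": {
  "increments": [
    [0,0,-2,0,0,0,-1],
    [0,0,-4.5,0,0,0,-1],
    [0,0,-4.5,0,0,0,-1],
    [0,0,-4,0,0,0,-1],
    [-4,0.1,-2,0,0,0,-1]
  ]
}}

```text
clock: 12.15
position: [0.6047, 0.0811, 0.2679]
ee_rot: [0.001, 0.766, 0.642, 0.004]
contact_force: [-0.1, -1.2, -0.2]
width: 0.0854
gripper_force: 0.0
```

>>> {"api": "servo_tool", "payload": {
  "increments": [
    [-4,0.1,0,0,0,0,-1],
    [-3.7,0,0,0,0,0,-1],
    [0,0,0,0,0,0,-1],
    [0,0,0,0,0,0,-1],
    [0,0,0,0,0,0,-1]
  ]
}}

```text
clock: 12.65
position: [0.5898, 0.0025, 0.2635]
ee_rot: [-0.0, 0.768, 0.641, 0.0]
contact_force: [0.0, 0.4, 0.7]
width: 0.0857
gripper_force: 0.0
```

```bash
cat >> h.py <<'E'
def capc(im,g,z,C,w=32):
    p=proj("wrist",g);x,y=int(p[0]),int(p[1]);y0=max(0,y-w);c=im[y0:y+w,x-w:x+w]
    m=(c.max(2)<65).astype(np.uint8);n,l,st,ce=cv2.connectedComponentsWithStats(m)
    i=1+np.argmax(st[1:,4]);print("cap",st[i],(ce[i]+[x-w,y0]).round(1),atz("wrist",ce[i]+[x-w,y0],z,C).round(4),"guess px",p.round(1))
E
python3 - <<'E'
from h import *
print(manip.get_state()["position"])
im,C=wpt(["flask_s_mid","flask_m_mid","cup_s_seat"],Z)
cv2.imwrite("pics/w4.png",im[:,:,::-1])
capc(im,[.6085,.116,.106],.106,C,40);capc(im,[.592,.011,.126],.126,C,60)
need([.592,.011,.113])
E
```

```text
[0.58981685 0.00254475 0.26353936]
flask_s_mid [(array([326.,  86.]), 0.91, array([0.6057, 0.1164, 0.0655]))]
flask_m_mid [(array([332., 209.]), 0.94, array([0.5915, 0.0079, 0.0755])), (array([328.,  87.]), 0.45, array([0.6072, 0.1136, 0.0755]))]
cup_s_seat []
cap [  17   13   48   55 2032] [329.4  76.5] [0.6089 0.1168 0.106 ] guess px [329.3  77.8]
cap [  38   37   46   49 1740] [332.7 218.3] [0.5921 0.0105 0.126 ] guess px [332.5 218. ]
need cm [ 0.84  0.08 15.06] tool y angle -10.3 tilt [-0.  0.]
```

View pics/w4.png

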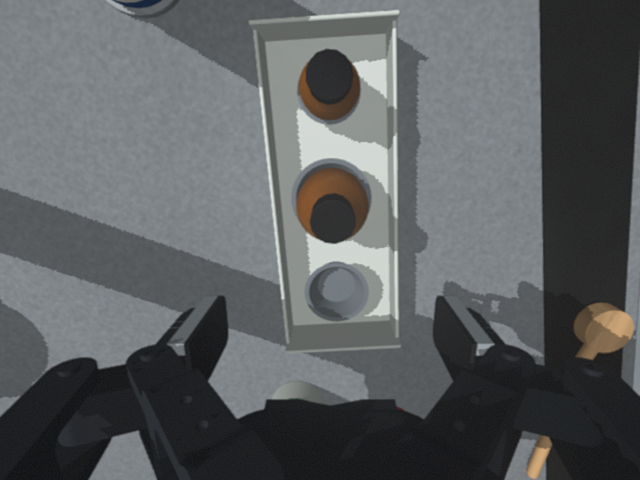

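The small flask sits in the small cup, with its cap at (329,77). The middle flask's cap is at (333,218), and the middle cup is now empty at (337,290).

```bash
python3 - <<'E'
from h import *
im=cv2.imread("pics/w4.png")[:,:,::-1];C=cam("wrist")
rim(im,(337,291),.035,(15,40),45,C);rim(im,(337,291),.013,(15,40),45,C)
print(proj("wrist",[.578,-.092,.035]),proj("wrist",[.578,-.092,.013]))
E
```

```text
circ 334.0 292.5 28.8 [ 0.5753 -0.095   0.035 ]
circ 335.5 286.5 22.9 [ 0.5782 -0.088   0.035 ]
circ 356.5 285.0 34.5 [ 0.6019 -0.0904  0.035 ]
circ 335.5 286.5 32.8 [ 0.5782 -0.088   0.035 ]
circ 334.0 292.5 28.8 [ 0.5737 -0.1051  0.013 ]
circ 335.5 286.5 22.9 [ 0.5769 -0.0977  0.013 ]
circ 356.5 285.0 34.5 [ 0.602  -0.1002  0.013 ]
circ 335.5 286.5 32.8 [ 0.5769 -0.0977  0.013 ]
[335.90192231 289.73145178] [335.6139213  282.04933278]
```

>>> {"api": "servo_tool", "payload": {
  "increments": [
    [0.8,0.1,4,0,0,0,-1],
    [0,0,4.4,0,0,0,-1],
    [0,0,3.5,0,0,0,-1],
    [0,0,2,0,0,0,-1],
    [0,0,1,0,0,0,-1]
  ]
}}

```text
clock: 13.35
position: [0.5908, 0.0103, 0.1123]
ee_rot: [-0.002, 0.768, 0.641, -0.001]
contact_force: [-0.9, 0.2, 0.9]
width: 0.0855
gripper_force: 0.0
```

>>> {"api": "servo_tool", "payload": {
  "increments": [
    [0,0,0,0,0,0,-1],
    [0,0,0,0,0,0,-1],
    [0,0,0,0,0,0,-0.3],
    [0,0,0,0,0,0,0],
    [0,0,0,0,0,0,0.2]
  ]
}}

```text
clock: 13.85
position: [0.5927, 0.0093, 0.1158]
ee_rot: [0.001, 0.768, 0.64, 0.001]
contact_force: [-0.9, 0.8, 0.3]
width: 0.0438
gripper_force: 0.0
```

>>> {"api": "servo_tool", "payload": {
  "increments": [
    [0,0,0,0,0,0,0.5],
    [0,0,0,0,0,0,1],
    [0,0,0,0,0,0,1],
    [0,0,0,0,0,0,1],
    [0,0,0,0,0,0,1]
  ]
}}

```text
clock: 14.35
position: [0.5926, 0.0094, 0.1157]
ee_rot: [0.001, 0.768, 0.64, 0.0]
contact_force: [0.5, -0.2, 5.6]
width: 0.0349
gripper_force: 40.3
```

>>> {"api": "servo_tool", "payload": {
  "increments": [
    [0,0,-1,0,0,0,1],
    [0,0,-3,0,0,0,1],
    [0,0,-3,0,0,0,1],
    [-1.4,0.09,-3,0,0,0,1],
    [-3,0.1,0,0,0,0,1]
  ]
}}

```text
clock: 14.85
position: [0.5887, -0.033, 0.2192]
ee_rot: [0.003, 0.767, 0.642, 0.003]
contact_force: [0.7, -1.1, -3.2]
width: 0.035
gripper_force: 41.0
```

>>> {"api": "servo_tool", "payload": {
  "increments": [
    [-3,0.1,0,0,0,0,1],
    [-2,0.1,0,0,0,0,1],
    [-1,0,0,0,0,0,1],
    [0,0,0,0,0,0,1],
    [0,0,0,0,0,0,1]
  ]
}}

```text
clock: 15.35
position: [0.5771, -0.0927, 0.2144]
ee_rot: [-0.001, 0.768, 0.64, 0.0]
contact_force: [-0.7, -0.6, -2.4]
width: 0.035
gripper_force: 40.9
```

```bash
python3 - <<'E'
from h import *
need([.5778,-.0935,.1157])
im=save("top","t1.png")
for l in ["cup_m_seat","cup_l_seat"]:print(l,[(t["at"],t["p"],atz("top",t["at"],.013)) for t in finder.tip_of(l,"top")[:3]])
im=save("wrist","w5.png");C=cam("wrist");p=proj("wrist",[.593,.0115,.039]);print(p);rim(im,p,.039,(15,60),55,C);rim(im,p,.013,(15,60),55,C)
for l in ["cup_m_seat","cup_l_seat"]:print(l,[(t["at"],t["p"],atz("wrist",t["at"],.013)) for t in finder.tip_of(l,"wrist")[:3]])
E
```

```text
need cm [-0.07  0.09  9.87] tool y angle -10.4 tilt [-0.001  0.001]
cup_m_seat [([352.6, 226.3], 0.52, array([ 0.58363022, -0.09306598,  0.013     ]))]
cup_l_seat [([306.5, 224.2], 0.65, array([0.59097297, 0.01008921, 0.013     ]))]
[327.73165379  94.07782051]
circ 326.0 96.0 47.9 [0.5913 0.0103 0.039 ]
circ 332.0 76.5 40.7 [0.5989 0.024  0.039 ]
circ 326.0 96.0 29.5 [0.5913 0.0103 0.039 ]
circ 347.0 85.5 48.2 [0.6098 0.0151 0.039 ]
circ 347.0 85.5 33.2 [0.6098 0.0151 0.039 ]
circ 327.5 120.0 27.0 [ 0.5891 -0.0085  0.039 ]
circ 326.0 96.0 47.9 [0.5915 0.0131 0.013 ]
circ 332.0 76.5 40.7 [0.5997 0.028  0.013 ]
circ 326.0 96.0 29.5 [0.5915 0.0131 0.013 ]
circ 347.0 85.5 48.2 [0.6116 0.0184 0.013 ]
circ 347.0 85.5 33.2 [0.6116 0.0184 0.013 ]
circ 327.5 120.0 27.0 [ 0.5892 -0.0072  0.013 ]
cup_m_seat []
cup_l_seat [([323.0, 96.9], 0.76, array([0.58879194, 0.01256997, 0.013     ]))]
```

View pics/w5.png

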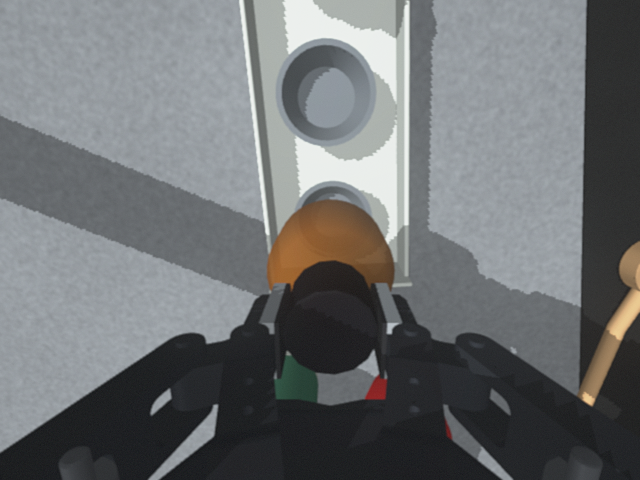

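The large cup is now empty at (326,93). The middle flask is held upright over the middle cup, whose rim edge shows at (333,190).

>>> {"api": "servo_tool", "payload": {
  "increments": [
    [0,0,2.5,0,0,0,1],
    [0,0,3,0,0,0,1],
    [0,0,2.2,0,0,0,1],
    [0,0,0.8,0,0,0,1],
    [0,0,0.4,0,0,0,1]
  ]
}}

```text
clock: 16.15
position: [0.5771, -0.0932, 0.1252]
ee_rot: [-0.0, 0.768, 0.641, -0.0]
contact_force: [-0.2, 0.1, -2.7]
width: 0.0347
gripper_force: 40.9
```

>>> {"api": "servo_tool", "payload": {
  "increments": [
    [0,0,0.3,0,0,0,1],
    [0,0,0.2,0,0,0,1],
    [0,0,0.1,0,0,0,1],
    [0,0,0.1,0,0,0,1],
    [0,0,0,0,0,0,1]
  ]
}}

```text
clock: 16.65
position: [0.5776, -0.0937, 0.1192]
ee_rot: [0.001, 0.768, 0.64, 0.0]
contact_force: [-0.7, -1.0, -4.1]
width: 0.035
gripper_force: 40.9
```

>>> {"api": "servo_tool", "payload": {
  "increments": [
    [0,0,0.1,0,0,0,1],
    [0,0,0.05,0,0,0,1],
    [0,0,0.05,0,0,0,1],
    [0,0,0,0,0,0,1],
    [0,0,0,0,0,0,1]
  ]
}}

```text
clock: 17.15
position: [0.5779, -0.094, 0.1172]
ee_rot: [0.001, 0.768, 0.64, 0.0]
contact_force: [1.2, -2.2, -0.9]
width: 0.035
gripper_force: 41.1
```

>>> {"api": "servo_tool", "payload": {
  "increments": [
    [-0.05,0,0.05,0,0,0,1],
    [0,0,0.05,0,0,0,1],
    [0,0,0.05,0,0,0,1],
    [0,0,0,0,0,0,1],
    [0,0,0,0,0,0,1]
  ]
}}

```text
clock: 17.65
position: [0.578, -0.0945, 0.1158]
ee_rot: [0.001, 0.768, 0.641, 0.0]
contact_force: [2.2, -3.3, 2.8]
width: 0.035
gripper_force: 41.5
```

>>> {"api": "servo_tool", "payload": {
  "increments": [
    [0,0,0.05,0,0,0,1],
    [0,0,0,0,0,0,1],
    [0,0,0,0,0,0,1],
    [0,0,0,0,0,0,1],
    [0,0,0,0,0,0,1]
  ]
}}

```text
clock: 18.15
position: [0.578, -0.0945, 0.1158]
ee_rot: [0.001, 0.768, 0.641, 0.0]
contact_force: [2.5, -3.3, 4.5]
width: 0.0348
gripper_force: 42.0
```

>>> {"api": "servo_tool", "payload": {
  "increments": [
    [0,0,0,0,0,0,0.2],
    [0,0,0,0,0,0,-0.2],
    [0,0,0,0,0,0,-1],
    [0,0,0,0,0,0,-1],
    [0,0,0,0,0,0,-1]
  ]
}}

```text
clock: 18.65
position: [0.5765, -0.0935, 0.1143]
ee_rot: [-0.001, 0.768, 0.641, -0.0]
contact_force: [0.5, 0.4, -0.4]
width: 0.0854
gripper_force: 0.0
```

>>> {"api": "servo_tool", "payload": {
  "increments": [
    [0,0,-2,0,0,0,-1],
    [0,0,-4.5,0,0,0,-1],
    [0,0,-4.5,0,0,0,-1],
    [0,0,-4.5,0,0,0,-1],
    [0,0,-4.5,0,0,0,-1]
  ]
}}

```text
clock: 19.15
position: [0.5766, -0.0936, 0.3164]
ee_rot: [-0.0, 0.768, 0.641, -0.0]
contact_force: [0.7, 0.1, -0.2]
width: 0.0855
gripper_force: 0.0
```

>>> {"api": "servo_tool", "payload": {
  "increments": [
    [0,0,-4,0,0,0,-1],
    [-4.1,-0.28,0,0,0,0,-1],
    [-4.1,-0.28,0,0,0,0,-1],
    [-4.1,-0.28,0,0,0,0,-1],
    [-4.1,-0.28,0,0,0,0,-1]
  ]
}}

```text
clock: 19.65
position: [0.536, -0.2542, 0.3547]
ee_rot: [-0.0, 0.768, 0.641, 0.0]
contact_force: [0.3, -0.8, -0.6]
width: 0.0851
gripper_force: 0.0
```

>>> {"api": "servo_tool", "payload": {
  "increments": [
    [-4.1,-0.28,0,0,0,0,-1],
    [-4.1,-0.28,0,0,0,0,-1],
    [-4.1,-0.28,0,0,0,0,-1],
    [-4.1,-0.28,0,0,0,0,-1],
    [0,0,0,0,0,8.5,-1]
  ]
}}

```text
clock: 20.15
position: [0.4943, -0.4177, 0.353]
ee_rot: [-0.0, 0.816, 0.578, -0.001]
contact_force: [1.2, 1.0, 0.7]
width: 0.0856
gripper_force: 0.0
```

>>> {"api": "servo_tool", "payload": {
  "increments": [
    [0,0,0,0,0,8.5,-1],
    [0,0,0,0,0,8.5,-1],
    [0,0,0,0,0,8.5,-1],
    [0,0,0,0,0,8.5,-1],
    [0,0,0,0,0,8.5,-1]
  ]
}}

```text
clock: 20.65
position: [0.4961, -0.4123, 0.3543]
ee_rot: [-0.001, 0.97, 0.245, -0.0]
contact_force: [-0.9, 0.7, 0.1]
width: 0.0858
gripper_force: 0.0
```

>>> {"api": "servo_tool", "payload": {
  "increments": [
    [0,0,0,0,0,8.5,-1],
    [0,0,0,0,0,8.5,-1],
    [0,0,0,0,0,8.5,-1],
    [0,0,0,0,0,8.5,-1],
    [0,0,0,0,0,8.5,-1]
  ]
}}

```text
clock: 21.15
position: [0.4962, -0.4123, 0.3543]
ee_rot: [-0.001, 0.992, -0.123, -0.0]
contact_force: [0.2, -0.0, 0.1]
width: 0.0855
gripper_force: 0.0
```

>>> {"api": "servo_tool", "payload": {
  "increments": [
    [0,0,0,0,0,8.5,-1],
    [0,0,0,0,0,8.5,-1],
    [0,0,0,0,0,0,-1],
    [0,0,0,0,0,0,-1],
    [0,0,0,0,0,0,-1]
  ]
}}

```text
clock: 21.65
position: [0.4963, -0.4126, 0.3547]
ee_rot: [-0.0, 0.964, -0.265, -0.0]
contact_force: [0.3, 0.1, 0.3]
width: 0.0852
gripper_force: 0.0
```

```bash
python3 - <<'E'
from h import *
print(manip.get_state()["position"])
im,C=wpt(["flask_l_mid","spray"],{**Z,"spray":0})
cv2.imwrite("pics/w6.png",im[:,:,::-1])
capc(im,[.497,-.414,.14],.133,C,40)
need([.497,-.414,.122])
t=save("top","t2.png")
for l in ["flask_s_mid","flask_m_mid"]:print(l,[(x["at"],x["p"],atz("top",x["at"],Z[l])) for x in finder.tip_of(l,"top")[:3]])
E
```

```text
[ 0.49625414 -0.41255628  0.35465628]
flask_l_mid [(array([287., 104.]), 0.67, array([ 0.6124, -0.4257,  0.0725])), (array([203., 157.]), 0.58, array([ 0.6129, -0.31  ,  0.0725]))]
spray [(array([242., 241.]), 0.8, array([ 0.4972, -0.2633,  0.    ]))]
cap [ 24  17  34  37 983] [330.6 202. ] [ 0.5007 -0.4167  0.133 ] guess px [330.  207.7]
need cm [ 0.14  0.08 23.28] tool y angle -120.8 tilt [-0.  0.]
flask_s_mid [([255.4, 215.5], 0.6, array([0.60564085, 0.11962034, 0.0655    ]))]
flask_m_mid [([353.8, 220.3], 0.66, array([ 0.58839633, -0.09130861,  0.0755    ]))]
```

View pics/w6.png

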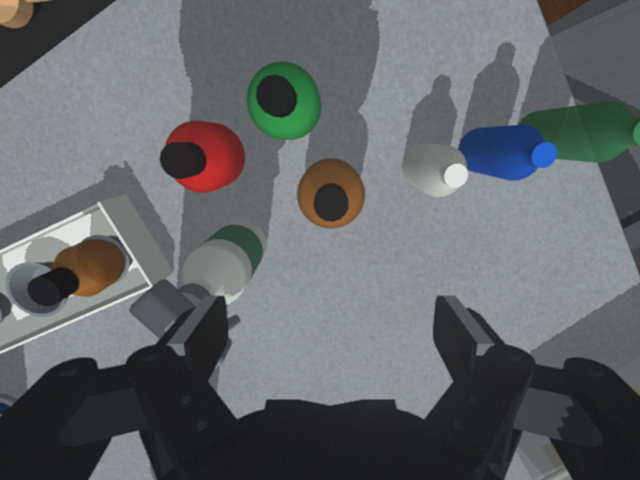

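The amber large flask's cap is at (331,202). Red and green are behind it, and the spray head at (180,310) is clear of the descent. The middle flask stands in the middle cup at (75,270).

>>> {"api": "servo_tool", "payload": {
  "increments": [
    [0.6,0.1,4,0,0,0,-1],
    [0,0,4.5,0,0,0,-1],
    [0,0,4.5,0,0,0,-1],
    [0,0,4.5,0,0,0,-1],
    [0,0,3,0,0,0,-1]
  ],
  "squeeze": 60
}}

```text
clock: 22.45
position: [0.4997, -0.4154, 0.1464]
ee_rot: [-0.001, 0.964, -0.266, -0.002]
contact_force: [-0.2, -0.3, 0.0]
width: 0.0851
gripper_force: 0.0
```

>>> {"api": "servo_tool", "payload": {
  "increments": [
    [0,0,2,0,0,0,-1],
    [0,0,0.8,0,0,0,-1],
    [0,0,0,0,0,0,-1],
    [0,0,0,0,0,0,-1],
    [0,0,0,0,0,0,-0.3]
  ]
}}

```text
clock: 22.95
position: [0.5017, -0.4175, 0.1236]
ee_rot: [0.001, 0.964, -0.266, 0.001]
contact_force: [-0.5, -0.9, -0.0]
width: 0.0735
gripper_force: 0.0
```

>>> {"api": "servo_tool", "payload": {
  "increments": [
    [0,0,0,0,0,0,0],
    [0,0,0,0,0,0,0.2],
    [0,0,0,0,0,0,0.5],
    [0,0,0,0,0,0,1],
    [0,0,0,0,0,0,1]
  ]
}}

```text
clock: 23.45
position: [0.5014, -0.4169, 0.1228]
ee_rot: [0.0, 0.964, -0.266, 0.001]
contact_force: [1.2, 0.2, 6.9]
width: 0.0345
gripper_force: 59.8
```

>>> {"api": "servo_tool", "payload": {
  "increments": [
    [0,0,0,0,0,0,1],
    [0,0,0,0,0,0,1],
    [0,0,0,0,0,0,1],
    [0,0,0,0,0,0,1],
    [0,0,0,0,0,0,1]
  ]
}}

```text
clock: 23.95
position: [0.5014, -0.4169, 0.1228]
ee_rot: [0.0, 0.964, -0.266, 0.001]
contact_force: [0.8, 0.0, 4.9]
width: 0.0347
gripper_force: 59.8
```

>>> {"api": "servo_tool", "payload": {
  "increments": [
    [0,0,-1,0,0,0,1],
    [0,0,-3,0,0,0,1],
    [0,0,-4,0,0,0,1],
    [0,0,-4,0,0,0,1],
    [0,0,-4,0,0,0,1]
  ]
}}

```text
clock: 24.45
position: [0.5002, -0.4161, 0.2824]
ee_rot: [-0.0, 0.964, -0.266, -0.001]
contact_force: [0.6, 0.4, -3.3]
width: 0.0345
gripper_force: 60.2
```

>>> {"api": "servo_tool", "payload": {
  "increments": [
    [0,0,-4,0,0,0,1],
    [0,0,-4,0,0,0,1],
    [0,0,-3.5,0,0,0,1],
    [0,0,-1.5,0,0,0,1],
    [0,0,0,0,0,0,1]
  ]
}}

```text
clock: 24.95
position: [0.5012, -0.4171, 0.4144]
ee_rot: [0.001, 0.964, -0.266, 0.002]
contact_force: [-0.1, 0.2, -3.6]
width: 0.0344
gripper_force: 60.4
```

>>> {"api": "servo_tool", "payload": {
  "increments": [
    [-0.7,-2,0,0,0,0,1],
    [-1.3,-3.9,0,0,0,0,1],
    [-1.3,-3.9,0,0,0,0,1],
    [-1.3,-3.9,0,0,0,0,1],
    [-1.3,-3.9,0,0,0,0,1]
  ]
}}

```text
clock: 25.45
position: [0.5398, -0.2325, 0.4093]
ee_rot: [-0.001, 0.964, -0.266, -0.002]
contact_force: [0.5, 0.3, -1.8]
width: 0.0342
gripper_force: 60.5
```

>>> {"api": "servo_tool", "payload": {
  "increments": [
    [-1.3,-3.9,0,0,0,0,1],
    [-1.3,-3.9,0,0,0,0,1],
    [-1.3,-3.9,0,0,0,0,1],
    [-1.3,-3.9,0,0,0,0,1],
    [-1.3,-3.9,0,0,0,0,1]
  ]
}}

```text
clock: 25.95
position: [0.5835, -0.0319, 0.4094]
ee_rot: [0.0, 0.964, -0.266, -0.002]
contact_force: [1.2, -0.5, -2.6]
width: 0.0344
gripper_force: 60.5
```

>>> {"api": "servo_tool", "payload": {
  "increments": [
    [-1.2,-3,0,0,0,0,1],
    [-0.5,-1.4,0,0,0,0,1],
    [0,0,2,0,0,0,1],
    [0,0,4,0,0,0,1],
    [0,0,3,0,0,0,1]
  ]
}}

```text
clock: 26.45
position: [0.5909, 0.0121, 0.3185]
ee_rot: [0.001, 0.964, -0.266, -0.002]
contact_force: [0.4, 0.5, -3.1]
width: 0.0344
gripper_force: 60.7
```

>>> {"api": "servo_tool", "payload": {
  "increments": [
    [0,0,0,0,0,0,1],
    [0,0,0,0,0,0,1],
    [0,0,0,0,0,0,1],
    [0,0,0,0,0,0,1],
    [0,0,0,0,0,0,1]
  ]
}}

```text
clock: 26.95
position: [0.5932, 0.0118, 0.3234]
ee_rot: [-0.0, 0.964, -0.266, 0.001]
contact_force: [-0.2, 1.0, -2.6]
width: 0.0344
gripper_force: 60.6
```

```bash
python3 - <<'E'
from h import *
need([.5925,.012,.136])
save("wrist","w7.png");save("top","t3.png");save("scene","s3.png")
for c in("top","scene"):
  for l in ["cup_l_seat","cup_m_seat","cup_s_seat"]:print(c,l,[(x["at"],round(x["p"],2),atz(c,x["at"],Z[l]).round(4)) for x in finder.tip_of(l,c)[:2]])
E
```

```text
need cm [-0.12  0.04 18.74] tool y angle -120.9 tilt [ 0.003 -0.   ]
top cup_l_seat [([302.4, 221.3], 0.65, array([0.5978, 0.0191, 0.013 ])), ([357.3, 224.7], 0.23, array([ 0.587 , -0.1037,  0.013 ]))]
top cup_m_seat [([354.5, 228.5], 0.48, array([ 0.5786, -0.0972,  0.013 ]))]
top cup_s_seat [([260.2, 215.4], 0.5, array([0.6136, 0.1135, 0.013 ]))]
scene cup_l_seat [([320.4, 278.4], 0.85, array([0.5851, 0.0149, 0.013 ]))]
scene cup_m_seat [([280.4, 254.5], 0.47, array([ 0.5721, -0.0898,  0.013 ])), ([318.5, 278.0], 0.37, array([0.5861, 0.011 , 0.013 ]))]
scene cup_s_seat [([359.8, 305.2], 0.66, array([0.6037, 0.1141, 0.013 ]))]
```

View pics/w7.png

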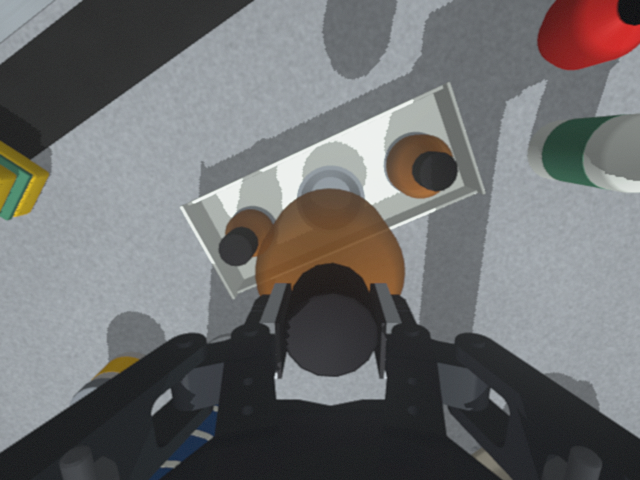

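The held large flask is upright over the large cup at (332,190). The middle flask is at (418,165) and the small one at (248,232), both standing in their cups.

>>> {"api": "servo_tool", "payload": {
  "increments": [
    [-0.1,0,3,0,0,0,1],
    [0,0,4,0,0,0,1],
    [0,0,4,0,0,0,1],
    [0,0,3.5,0,0,0,1],
    [0,0,2,0,0,0,1]
  ]
}}

```text
clock: 27.9
position: [0.5898, 0.0126, 0.1535]
ee_rot: [0.0, 0.964, -0.266, -0.003]
contact_force: [0.0, -0.4, -3.1]
width: 0.0343
gripper_force: 60.7
```

>>> {"api": "servo_tool", "payload": {
  "increments": [
    [0,0,0.7,0,0,0,1],
    [0,0,0.4,0,0,0,1],
    [0,0,0.3,0,0,0,1],
    [0,0,0.2,0,0,0,1],
    [0,0,0,0,0,0,1]
  ]
}}

```text
clock: 28.4
position: [0.5923, 0.0124, 0.1416]
ee_rot: [-0.0, 0.964, -0.266, 0.001]
contact_force: [0.0, 0.1, -2.3]
width: 0.0345
gripper_force: 60.7
```

>>> {"api": "servo_tool", "payload": {
  "increments": [
    [0,0,0.1,0,0,0,1],
    [0,0,0.1,0,0,0,1],
    [0,0,0.1,0,0,0,1],
    [0,0,0,0,0,0,1],
    [0,0,0,0,0,0,1]
  ]
}}

```text
clock: 28.9
position: [0.5917, 0.0125, 0.1378]
ee_rot: [0.0, 0.964, -0.266, -0.0]
contact_force: [1.0, 0.1, -3.1]
width: 0.0343
gripper_force: 60.7
```

>>> {"api": "servo_tool", "payload": {
  "increments": [
    [0,0,0.05,0,0,0,1],
    [0,0,0.05,0,0,0,1],
    [0,0,0.05,0,0,0,1],
    [0,0,0,0,0,0,1],
    [0,0,0,0,0,0,1]
  ]
}}

```text
clock: 29.4
position: [0.5918, 0.0125, 0.1363]
ee_rot: [0.0, 0.964, -0.266, 0.0]
contact_force: [-0.2, -0.5, -2.0]
width: 0.0344
gripper_force: 60.7
```

>>> {"api": "servo_tool", "payload": {
  "increments": [
    [0,0,0.05,0,0,0,1],
    [0,0,0,0,0,0,1],
    [0,0,0,0,0,0,1],
    [0,0,0,0,0,0,1],
    [0,0,0,0,0,0,1]
  ]
}}

```text
clock: 29.9
position: [0.5918, 0.0125, 0.1359]
ee_rot: [0.0, 0.964, -0.266, 0.0]
contact_force: [0.9, -0.0, -1.2]
width: 0.0344
gripper_force: 61.0
```

>>> {"api": "servo_tool", "payload": {
  "increments": [
    [0,0,0.05,0,0,0,1],
    [0,0,0.03,0,0,0,1],
    [0,0,0,0,0,0,1],
    [0,0,0,0,0,0,1],
    [0,0,0,0,0,0,1]
  ]
}}

```text
clock: 30.4
position: [0.5921, 0.0124, 0.1358]
ee_rot: [0.0, 0.964, -0.266, 0.001]
contact_force: [-1.2, 1.2, 6.0]
width: 0.0346
gripper_force: 61.7
```

>>> {"api": "servo_tool", "payload": {
  "increments": [
    [0,0,0,0,0,0,0.2],
    [0,0,0,0,0,0,-0.2],
    [0,0,0,0,0,0,-1],
    [0,0,0,0,0,0,-1],
    [0,0,0,0,0,0,-1]
  ]
}}

```text
clock: 30.9
position: [0.5917, 0.0125, 0.1347]
ee_rot: [0.0, 0.964, -0.266, -0.0]
contact_force: [0.4, 0.8, 0.4]
width: 0.0851
gripper_force: 0.0
```

>>> {"api": "servo_tool", "payload": {
  "increments": [
    [0,0,-2,0,0,0,-1],
    [0,0,-4.5,0,0,0,-1],
    [0,0,-4.5,0,0,0,-1],
    [0,0,-4.5,0,0,0,-1],
    [0,0,-4.5,0,0,0,-1]
  ]
}}

```text
clock: 31.4
position: [0.5915, 0.0126, 0.3367]
ee_rot: [-0.0, 0.964, -0.266, 0.0]
contact_force: [0.7, 1.0, -1.1]
width: 0.0858
gripper_force: 0.0
```

>>> {"api": "servo_tool", "payload": {
  "increments": [
    [0,0,-3,0,0,0,-1],
    [0,0,0,0,0,0,-1],
    [0,0,0,0,0,0,-1],
    [0,0,0,0,0,0,-1],
    [0,0,0,0,0,0,-1]
  ]
}}

```text
clock: 31.9
position: [0.5911, 0.0125, 0.363]
ee_rot: [0.0, 0.964, -0.266, -0.002]
contact_force: [-0.2, 0.5, -0.3]
width: 0.0855
gripper_force: 0.0
```

```bash
python3 - <<'E'
from h import *
im,C=wpt(["flask_l_mid","flask_m_mid","flask_s_mid"],{**Z,"flask_l_mid":.0855})
print(manip.get_state()["position"])
# row: pair cap centroid vs expected projected seat axis
for g,z in (([.592,.012,.146],.146),([.577,-.0925,.126],.126),([.6085,.116,.106],.106)):capc(im,g,z,C,30)
ims={c:optics.get_image(c) for c in("top","scene")}
for c in ims:
  for l,z in (("roll",0),("spray",0),("tub",0)):print(c,l,[atz(c,x["at"],z).round(3) for x in finder.tip_of(l,c)[:1]])
E
```

```text
flask_l_mid [(array([577.,  27.]), 0.59, array([ 0.6129, -0.3037,  0.0855]))]
flask_m_mid [(array([415., 160.]), 0.82, array([ 0.5764, -0.0975,  0.0755]))]
flask_s_mid [(array([251., 224.]), 0.75, array([0.6111, 0.1174, 0.0655]))]
[0.59155025 0.0125396  0.36412774]
cap [  13   12   34   37 1005] [328.6 207.3] [0.5918 0.0125 0.146 ] guess px [329.3 207.5]
cap [  12   11   40   36 1097] [422.8 163.2] [ 0.5781 -0.0942  0.126 ] guess px [421.9 165.7]
cap [ 13  13  34  34 890] [245.6 232.7] [0.6092 0.1153 0.106 ] guess px [246.  233.9]
top roll [array([0.443, 0.27 , 0.   ])]
top spray [array([ 0.495, -0.262,  0.   ])]
top tub [array([0.517, 0.414, 0.   ])]
scene roll [array([0.445, 0.273, 0.   ])]
scene spray [array([ 0.497, -0.263, -0.   ])]
scene tub [array([0.504, 0.417, 0.   ])]
```

```bash
python3 -c "
from rig import manip; print(manip.sign_off())"
```

```text
the job is handed in; nothing more can be done
None
```

I moved the three flasks in order (small, middle, large), and each should now stand upright and home in the cup of its own size: the caps are within about 3 mm of the cup centres. The roll, spray and tub read where they were to within about 1 cm, which is the camera error, and the job is handed in at about 32 s.

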